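Unfold the flask press crank and clamp the flask

TASK

Fold the red crank handle of the little flask press out until it stands fully upright against its stop, without forcing it past the stop, and only then turn the crank clockwise (seen from above) by that handle until the press squeezes the brass flask with about 30 newtons. Do not overtighten, leave the handle standing upright, disturb nothing else and let go.

Things in the scene. Friction and masses are not known exactly. Their poses are not given: they have to be found in the camera images.
- press: bench press, fixed: grey base plate 170 (x) by 190 (y) by 15 mm, two steel columns, blue head 56 by 186 mm whose top is 158 mm above the table. Origin: centre of the base plate's underside, on the vertical crank axis.
- crank_axis (a point): point on the vertical crank axis at the height of the middle of the crank arm, 188 mm above the table (30 mm above the blue head). The hub around it is 28 mm across and ends 194 mm above the table. The arm is a level steel bar 12 mm wide, 8 mm thick, that reaches from the hub to the fold pivot.
- fold_pivot (a point): hinge point of the folding handle at the outer end of the crank arm, 80 mm from the crank axis and 204 mm above the table; it goes round with the crank. The hinge's axis is level, square to the arm. Two steel cheeks 22 mm apart over their outsides stand beside it, up to 6 mm above it.
- grip_tip (a point): centre of the folding handle's end face, 67 mm from the fold pivot. The handle: red round sleeve, 18 mm across, from 15 to 67 mm from the pivot, spinning freely about its centre line, so a hand on it need not turn while cranking. Folded, it lies 3 mm above the arm and points from the pivot to the crank axis; in working position it points straight up.
- fold (a joint): fold angle of the handle in rad: 0 folded flat on the arm, 1.57 upright on its firm stop, the end of its travel. The hinge is stiff (0.15 N m of friction, 3 N at 50 mm from the pivot) and stays where it is left, and a pinched handle may slip in the fingers and lag behind.
- knuckle (a joint): overload bend in rad of the sprung hinge block at the fold pivot, about the hinge's axis: 0 normally. With the handle on its stop it bends outward once the handle is pushed on with more than 0.45 N m (9 N at 50 mm from the pivot), then gives 1 rad per 3 N m and springs back when let go. Over 0.12 rad (16 N at 50 mm) it is overstrained.
- crank (a joint): crank angle in rad: 0 at the start, grows clockwise seen from above, ends at 3.6. Steady friction 0.5 N m (about 6 N at the upright handle) also holds it when let go; every 10 N of squeeze on the flask adds 1.25 N of drag at the handle. To stay put (within 0.25) until the handle is unfolded.
- ram: ram under the blue head, driven straight down 10 mm per rad of crank. Origin: on the crank axis, underside of its 52 mm disc. Below it hangs a black pressure pad 52 mm across on springs (6 N per mm): its free face is 24 mm under the disc, at the start 85 mm above the table. Past first touch each rad of crank adds 60 N; wanted is 30 N (about 0.5 rad past touch); 20 to 45 N is good, 75 N too much.
- flask: brass curing flask 84 by 66 mm, 0.9 kg, loose on the base plate under the pad; origin: centre of its underside. Its upper half stands proud on the packing by an amount that differs and is not measured: its top is 50 to 62 mm above its underside, so the pad touches after about 0.8 to 2.0 rad of crank. It does not give under the squeeze.
- jar1: small clear jar with a green cap, 42 mm across, 45 mm tall, standing on the table; origin: centre of its underside. Leave alone.
- jar2: another such jar. Leave alone.
- mug: white ceramic cup, 72 mm across, 75 mm tall, standing on the table; origin: centre of its underside. Leave alone.
- cast: dental cast with a yellow foot, 62 by 56 by 33 mm, on the table; origin: centre of its underside. Leave alone.
Mind the look-alikes: they are no part of the job. Several things have the shape of the flask; the one meant has the colours described above.

How it is judged:
By the outcome, as a careful person would: the job done as asked, in the order asked, and still so for the second after the job is handed in, with the robot touching nothing.
It also fails if it takes over 72 s, if anything falls off the work surface, if the arm or the gripper's body presses on something with over 40 N, if the wrist force passes 120 N, or if a joint passes its speed limit or range.

ROBOT

A 6-joint arm with a two-finger parallel gripper is mounted at the origin on the work surface. World frame = base frame: x ahead of the robot, y to its left, z up, the work surface at z = 0. Lengths are in m, angles in rad, forces in N, time in s.
With the tool pointing down it reaches from about 0.375 to 0.75 m from the base axis. Payload 9 kg.
Tool frame: the origin (TCP) lies midway between the tips of the shut fingers; the grasp point (between the pads) lies 19 mm behind it; z points along the fingers, x is the direction in which the jaws open and shut, and the axes are right-handed (so a half turn about z gives the same grasp; the last joint's range is limited). The gripper opens to 85 mm and grips with 20 to 120 N. Pads are 22 mm wide; open, the fingers measure 114 mm over their backs; the gripper's body (76 mm by 85 mm) begins 54 mm behind the grasp point. The pads swing forward as they close: fully open they stand 13 mm farther back than shut.
Start: joints at [1.077, 0.104, 0.097, 1.564, 0, 1.353], TCP at [0.163, 0.577, 0.231] pointing down, gripper open.
Joint ranges: [-2.99, 2.99], [-0.84, 1.86], [-1.1, 1.16], [-1.84, 2.11], [-1.51, 1.56], [-3.14, 3.14]. Speed limits (rad/s): [2.22, 2.22, 2.57, 3.14, 3.14, 3.14].

INTERFACE

Orientations are given as a unit quaternion [w, x, y, z].
In Python, from cell import ctrl, fingers, status, viewer, workorder gives the robot as it stands. The module is installed in compiled form; this text tells all that it offers. Calls block until the motion is done:
- ctrl.move_ptp(position, orientation): joint-space move of the TCP to a pose.
- ctrl.movel(position, ori=None, speed=0.15, contact_N=None): straight line of the TCP; ori=None keeps the orientation; speed is the mean speed in m/s. With contact_N (N) it stops when the force on the tool has changed by that much, and returns True; else False.
- ctrl.move_j(angles): joint-space move.
- fingers.command_gripper(opening, newtons=None): finger opening in m; newtons is the grip in N (None keeps the last); returns when the fingers have stopped.
- ctrl.dwell(seconds).
- ctrl.inverse_kinematics(position, orientation): joint angles nearest the present ones, or None.
- status.get_obs(): the state.
- viewer.get_image(name): name is "scene" or "top" or "wrist"; returns a dict with "frame" (384x512x3 uint8, blue, green, red), "K" (3x3 intrinsics, pixels), "distortion" ([k1, k2, p1, p2, k3] as OpenCV has them; the pictures are not rectified), "R" (3x3) and "t" (3): a world point X has camera coordinates R X + t; the wrist camera has in their place "mount" (4x4, takes a point from camera to tool coordinates, whose origin is the TCP and whose axes are the tool frame's). Camera axes: x right, y down, z forward; pixel columns grow to the right and rows downward; lengths in m; the calibration is good to about 2 mm. A picture is of the moment at which its call begins: read the wrist's pose just before it. There is no depth.
A pose or a line that the arm cannot do raises ctrl.Unreachable and nothing moves.
- workorder.finish_job(): hands the job in, once; it reports no verdict.
Trained networks look in a picture, given as the dict that the camera call returned (one of the last four; its "shot" number tells which), for a name from the list of things; names that differ only in an ending like _2 or _b are one class to them, and where a whole thing is asked for, a point or a joint stands for the part that bears it (a point fixed in the world has none). Each returns a list of dicts, best first, with "score" (0 to 1); they miss things now and then, are a little off and sometimes report something else, mostly with a low value. They report only what shows in the picture. A call takes as long as a camera call. They do not tell look-alikes from the thing itself.
- viewer.trace(name, picture): "region" (384x512 bool, what is visible of it).
- viewer.mark_of(name, picture): "location" ([x, y, z] in m, in world coordinates, good to about 4 mm: a listed point, or the origin of a listed thing).
The state is a dict: "t": time; "joints": joint angles; "dq": joint speeds; "joint_efforts": joint torques, N m; "ee_pos": TCP position; "eef_rot": TCP orientation; "contact_force": force on the tool from outside, world axes, zero at the start; "ft_torque": the same for the moment, N m; "width": finger opening in m.
Only numpy, scipy, OpenCV 4.12 (cv2) and the standard library are available. Lean on these libraries where they do the work, as an engineer would, in place of code of your own. Each camera call takes 0.05 s, during which the arm holds its last target. There are 200 camera calls.

## Working session

There is one attempt and no reset: what is moved stays moved. The work goes in short steps, each a Python script; the robot and the scene stay as the last script left them, time stands still between calls to the robot, and variables do not carry over. Pictures are saved under pics/ and viewed, about 8 in all and at most 12, crops included, and the job is handed in when it is done.

```bash
mkdir -p pics; cat > h.py <<'E'
import numpy as np, cv2
from cell import ctrl, fingers, status, viewer, workorder
def proj(p,X):
    r,_=cv2.Rodrigues(np.array(p["R"])); 
    return cv2.projectPoints(np.array(X,float).reshape(-1,1,3),r,np.array(p["t"],float),np.array(p["K"]),np.array(p["distortion"]))[0].reshape(-1,2)
E
python3 - <<'E'
from h import *
for c in ("scene","top"):
    p=viewer.get_image(c); cv2.imwrite(f"pics/{c}0.png",cv2.resize(p["frame"],(800,600)))
    for n in "press crank_axis fold_pivot grip_tip ram flask jar1 mug cast".split():
        for m in viewer.mark_of(n,p)[:3]: print(c,n,np.round(m["location"],3),round(m["score"],2),proj(p,m["location"]).round().tolist())
print(status.get_obs())
E
```

```text
scene press [ 0.551 -0.006  0.004] 0.8 [[246.0, 215.0]]
scene crank_axis [ 0.552 -0.01   0.186] 0.81 [[242.0, 166.0]]
scene fold_pivot [ 0.483 -0.041  0.202] 0.79 [[252.0, 143.0]]
scene grip_tip [ 0.542 -0.011  0.205] 0.49 [[245.0, 158.0]]
scene ram [ 0.552 -0.007  0.113] 0.45 [[244.0, 188.0]]
scene flask [0.677 0.216 0.004] 0.75 [[276.0, 292.0]]
scene flask [ 0.451 -0.219  0.002] 0.68 [[220.0, 165.0]]
scene flask [ 0.55  -0.005  0.016] 0.65 [[246.0, 213.0]]
scene jar1 [ 0.693 -0.144  0.005] 0.84 [[175.0, 218.0]]
scene jar1 [ 0.445  0.142 -0.004] 0.51 [[310.0, 224.0]]
scene jar1 [ 0.55  -0.007  0.114] 0.37 [[245.0, 187.0]]
scene mug [ 0.594 -0.203 -0.001] 0.97 [[189.0, 191.0]]
scene cast [0.519 0.164 0.004] 0.8 [[300.0, 242.0]]
top press [ 0.552 -0.008 -0.002] 0.65 [[277.0, 206.0]]
top crank_axis [ 0.554 -0.008  0.186] 0.69 [[284.0, 191.0]]
top crank_axis [ 0.52   0.17  -0.002] 0.64 [[195.0, 219.0]]
top crank_axis [ 0.555 -0.007  0.015] 0.53 [[277.0, 204.0]]
top grip_tip [ 0.536 -0.011  0.209] 0.7 [[287.0, 198.0]]
top grip_tip [0.519 0.17  0.   ] 0.26 [[194.0, 220.0]]
top flask [ 0.5
[... 326 characters left out ...]
.169 -0.   ] 0.7 [[195.0, 220.0]]
{'t': 1.0, 'joints': array([1.07730397e+00, 1.04113354e-01, 9.72791476e-02, 1.56387860e+00,
       1.12675901e-07, 1.35308324e+00]), 'dq': array([ 0.00011324,  0.00171375, -0.00046753,  0.00037575,  0.00025375,
       -0.00104136]), 'joint_efforts': array([-4.90184175e-04, -5.56766725e+01,  5.03782725e+01,  8.20040932e-04,
       -3.56809105e-04, -6.16034157e-06]), 'ee_pos': array([0.1633914 , 0.57735623, 0.23131138]), 'eef_rot': array([-1.74510991e-05,  7.97589131e-01,  6.03201107e-01,  3.79365866e-05]), 'contact_force': array([-0.25261507, -0.2235771 , -0.83614272]), 'ft_torque': array([-0.00507838, -0.00987842,  0.01345227]), 'width': 0.08540820925451117}
```

View pics/scene0.png

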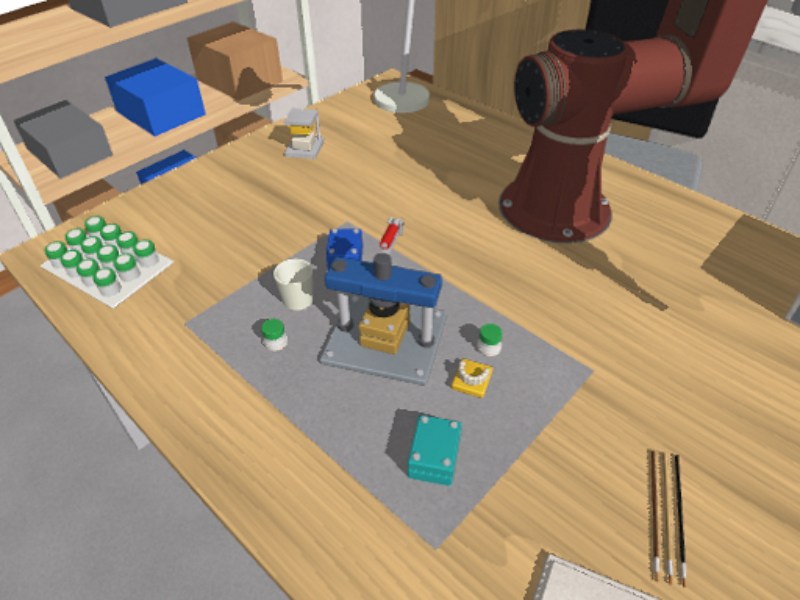

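View pics/top0.png

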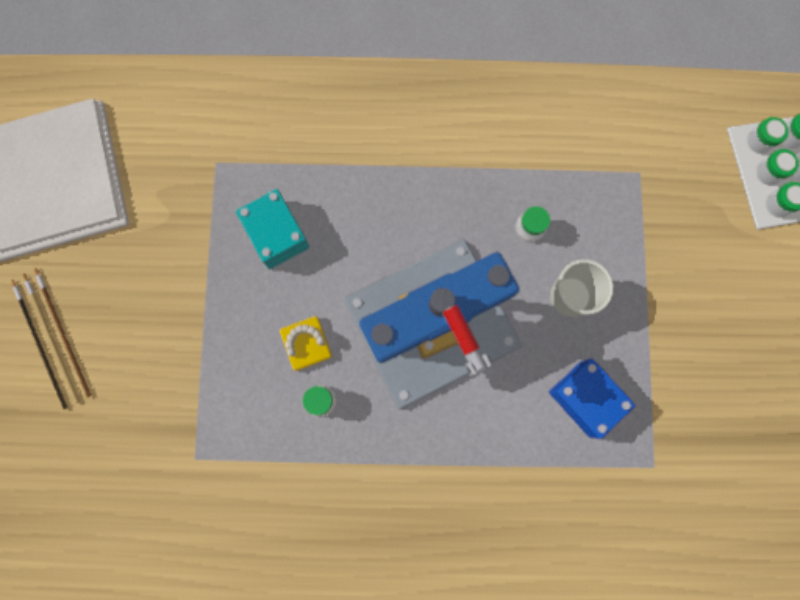

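The scene and top views show the brass flask under the press at about (385,328) in the scene view. The teal one (435,450) and the blue one (345,245) are look-alikes standing loose. The red handle lies folded from the pivot at about (475,362) to the hub at (442,300) in the top view. Next I'll look closer from above the handle.

```bash
cat >> h.py <<'E'
from scipy.spatial.transform import Rotation as Ro
def quat(h):
    x=np.array([h[0],h[1],0.]); x/=np.linalg.norm(x); z=np.array([0,0,-1.]); 
    q=Ro.from_matrix(np.c_[x,np.cross(z,x),z]).as_quat(); return np.r_[q[3],q[:3]]
def wrist():
    o=status.get_obs(); p=viewer.get_image("wrist"); q=o["eef_rot"]
    T=np.eye(4); T[:3,:3]=Ro.from_quat(np.r_[q[1:],q[0]]).as_matrix(); T[:3,3]=o["ee_pos"]
    C=np.linalg.inv(T@np.array(p["mount"])); return p,{**p,"R":C[:3,:3],"t":C[:3,3]}
E
python3 - <<'E'
from h import *
ax=np.array([.553,-.009]); a=np.array([-.0725,-.0305]); a/=np.linalg.norm(a)
h=np.array([-a[1],a[0]])
c=ax+a*.035
best=None
for s in (1,-1):
    j=ctrl.inverse_kinematics([*c,.33],quat(s*h)); print(s,None if j is None else np.round(j,2))
    if j is not None and (best is None or abs(j[5])<best[0]): best=(abs(j[5]),s)
s=best[1]; ctrl.move_ptp([*c,.33],quat(s*h))
for k in range(2):
    if k: ctrl.movel([*(c-a*.04+h*.03),.33],speed=.2)
    p,P=wrist(); cv2.imwrite(f"pics/w{k}.png",p["frame"])
    for n in "crank_axis fold_pivot grip_tip flask".split():
        for m in viewer.mark_of(n,p)[:2]: print(k,n,np.round(m["location"],4),round(m["score"],2),proj(P,m["location"]).round().tolist())
print(s,status.get_obs()["t"],status.get_obs()["contact_force"])
E
```

```text
1 [-0.29 -0.09  0.09  1.74  0.    2.45]
-1 [-0.29 -0.09  0.09  1.74  0.   -0.69]
0 crank_axis [ 0.5533 -0.0105  0.186 ] 0.89 [[252.0, 214.0]]
0 fold_pivot [ 0.4783 -0.0404  0.1988] 0.89 [[253.0, 142.0]]
0 grip_tip [ 0.5395 -0.0141  0.2099] 0.58 [[253.0, 209.0]]
0 flask [ 0.5492 -0.006   0.015 ] 0.67 [[256.0, 180.0]]
0 flask [ 0.5409 -0.0103  0.2109] 0.66 [[256.0, 211.0]]
1 crank_axis [ 0.5544 -0.0129  0.1881] 0.76 [[277.0, 180.0]]
1 fold_pivot [ 0.477  -0.0448  0.2028] 0.57 [[281.0, 97.0]]
1 fold_pivot [ 0.5488 -0.0073  0.0157] 0.22 [[273.0, 156.0]]
1 grip_tip [ 0.5404 -0.0131  0.2119] 0.82 [[285.0, 172.0]]
1 grip_tip [ 0.592  -0.2039  0.0023] 0.25 [[157.0, 134.0]]
1 flask [ 0.4533 -0.2166 -0.0023] 0.94 [[177.0, 49.0]]
1 flask [ 0.5518 -0.0059  0.0159] 0.73 [[273.0, 158.0]]
-1 4.4 [-0.78855486  1.16299329  0.12408007]
```

View pics/w0.png

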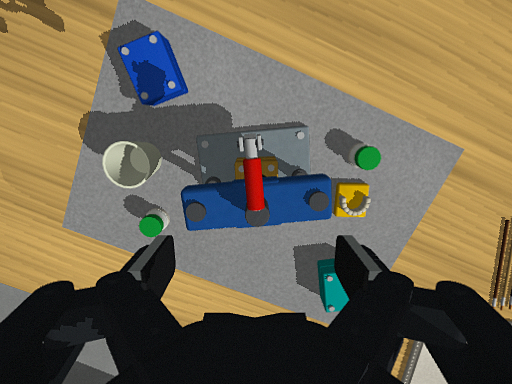

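The wrist view shows the red sleeve running from about (250,150) to (257,215), between pivot and hub. The brass flask sits under the blue head, around (256,168). I'll refine the handle line from the red pixels, then grasp.

```bash
cat >> h.py <<'E'
def red(P,z=.204):
    f=P["frame"].astype(int); m=((f[...,2]>120)&(f[...,1]<60)&(f[...,0]<70)).astype(np.uint8)
    n,l,st,_=cv2.connectedComponentsWithStats(m); k=1+np.argmax(st[1:,4]); v,u=np.where(l==k)
    d=cv2.undistortPoints(np.c_[u,v].astype(float).reshape(-1,1,2),np.array(P["K"]),np.array(P["distortion"])).reshape(-1,2)
    R,t=np.array(P["R"]),np.array(P["t"]); c=-R.T@t; r=np.c_[d,np.ones(len(d))]@R
    X=(c+r*((z-c[2])/r[:,2])[:,None])[:,:2]
    mu=X.mean(0); w,V=np.linalg.eigh(np.cov((X-mu).T)); e=V[:,1]; s=(X-mu)@e
    return mu,e*np.sign(-e[0]),s.min(),s.max(),len(u)
E
python3 - <<'E'
from h import *
ax=np.array([.553,-.009]); a=np.array([-.0725,-.0305]); a/=np.linalg.norm(a)
for P in (wrist()[1],viewer.get_image("top"),viewer.get_image("scene")):
    mu,e,lo,hi,n=red(P,.207); print(mu.round(4),np.degrees(np.arctan2(e[1],e[0])).round(1)+180,round(hi-lo,4),n, "offset of line from axis est:", np.round(np.cross(e,[.5535,-.0103]-mu),4))
E
```

```text
[ 0.5151 -0.0216] 27.30000000000001 0.0525 729 offset of line from axis est: 0.0075<stdin>:4: DeprecationWarning: Arrays of 2-dimensional vectors are deprecated. Use arrays of 3-dimensional vectors instead. (deprecated in NumPy 2.0)
Traceback (most recent call last):
  File "h.py", line 16, in red
    n,l,st,_=cv2.connectedComponentsWithStats(m); k=1+np.argmax(st[1:,4]); v,u=np.where(l==k)
                                                      ~~~~~~~~~^^^^^^^^^^
ValueError: attempt to get argmax of an empty sequence
```

```bash
sed -i 's/m=((f.*$/hs=cv2.cvtColor(P["frame"],cv2.COLOR_BGR2HSV); m=(((hs[...,0]<6)|(hs[...,0]>174))\&(hs[...,1]>140)\&(hs[...,2]>60)).astype(np.uint8)/' h.py
python3 - <<'E'
from h import *
ax=np.array([.5535,-.0103]); th=np.radians(23.2); a=-np.array([np.cos(th),np.sin(th)]); h=np.array([-a[1],a[0]])
q=quat(-h)
for k,c in enumerate((ax+a*.0+h*0,ax+a*.09)):
    ctrl.movel([*c,.29],q,speed=.25)
    p,P=wrist()
    mu,e,lo,hi,n=red(P,.207)
    print(mu.round(4),np.degrees(np.arctan2(-e[1],-e[0])).round(1),round(hi-lo,4),n,"lateral",((mu-ax)@h).round(4),"radial",((mu-ax)@a).round(4))
    cam=-P["R"].T@P["t"]; print("cam",cam.round(3))
    for nm in ("crank_axis","fold_pivot","grip_tip"):
        for m in viewer.mark_of(nm,p)[:1]: d=np.array(m["location"])[:2]-ax; print(nm,(d@a).round(4),(d@h).round(4),round(m["score"],2))
    cv2.imwrite(f"pics/x{k}.png",p["frame"])
print(status.get_obs()["t"])
E
```

```text
[ 0.5159 -0.0242] 28.0 0.0538 1357 lateral -0.0021 radial 0.04
cam [ 0.49  -0.036  0.432]
crank_axis 0.0004 -0.0009 0.9
fold_pivot 0.083 -0.0018 0.92
grip_tip 0.0131 -0.0007 0.84
[ 0.5174 -0.0229] 27.8 0.0595 1050 lateral -0.0026 radial 0.0382
cam [ 0.408 -0.072  0.433]
crank_axis -0.0004 -0.0039 0.65
fold_pivot 0.0837 -0.0009 0.68
grip_tip 0.0134 -0.003 0.88
5.8083
```

```bash
python3 -c "
import cv2;f=cv2.imread('pics/x0.png')[90:290,150:350];cv2.imwrite('pics/x0c.png',cv2.resize(f,(600,600),interpolation=2))"
```

```text
(no output)
```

View pics/x0c.png

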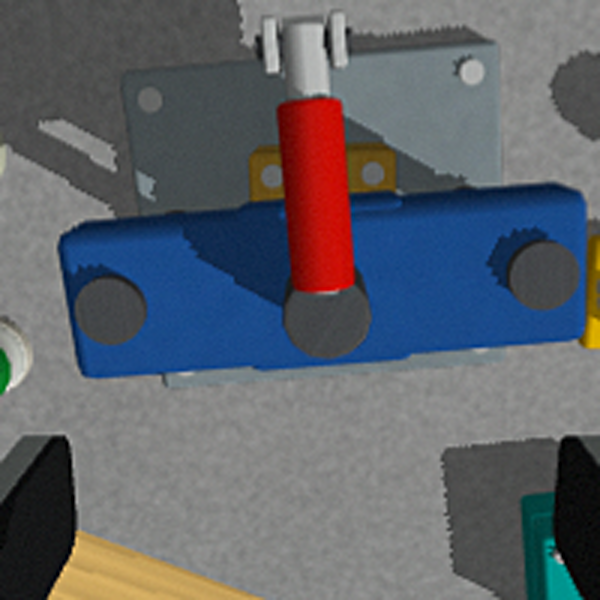

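Crop: the sleeve runs from (310,100) to (322,290), with the hub centre at (327,315) and the cheek middle at (305,42). So the handle is about 4.6° off the assumed yaw, at roughly 27.8°, which agrees with the red-pixel fit. I'll backproject those pixels for the axis and pivot.

```bash
python3 - <<'E'
from h import *
th=np.radians(27.8); a=-np.array([np.cos(th),np.sin(th)]); h=np.array([-a[1],a[0]])
ax0=np.array([.5505,-.0057])
ctrl.movel([*(ax0+a*.0),.29],quat(-h),speed=.3)
p,P=wrist(); mu,e,lo,hi,n=red(P,.207); print("red",mu,np.degrees(np.arctan2(-e[1],-e[0])),n,((mu-ax0)@a),((mu-ax0)@h))
cv2.imwrite("pics/y0.png",p["frame"])
# dark hub disc: predict pixel & compare
for X in ([*ax0,.194],[*(ax0+a*.08),.208],[*(ax0+a*.013),.213]): print(proj(P,X).round(1))
f=p["frame"][90:290,150:350]; f=cv2.resize(f,(600,600),interpolation=2)
for X in ([*ax0,.194],[*(ax0+a*.08),.208]):
    u=(proj(P,X)[0]-[150,90])*3; cv2.drawMarker(f,tuple(int(v) for v in u),(0,255,255),0,16,1)
cv2.imwrite("pics/y0c.png",f); print(status.get_obs()["t"])
E
```

```text
red [ 0.51530771 -0.0241169 ] 28.428284680468693 1380 0.03971982495074839 -0.00012197023807011551
[[252.6 195.5]]
[[252.5 102.9]]
[[252.5 186.7]]
6.3083
```

View pics/y0c.png

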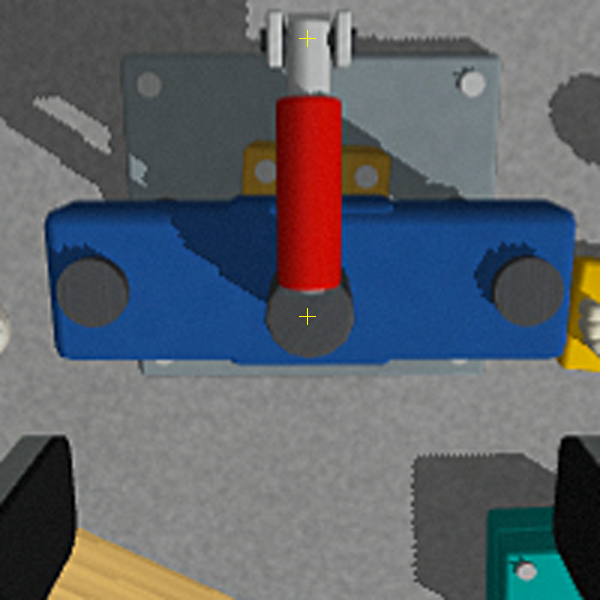

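The crosses land on the hub centre (309,315) and the cheek middle (308,38), so the geometry is confirmed. Now I'll pinch the handle and swing it up.

```bash
cat >> h.py <<'E'
AX=np.array([.5505,-.0057]); TH=np.radians(28.0); A=-np.array([np.cos(TH),np.sin(TH)]); H=np.array([-A[1],A[0]]); Q=quat(-H)
def foldp(phi,r=.045): return np.r_[AX+A*(.08-r*np.cos(phi)),.205+r*np.sin(phi)-.019]
def F(): 
    o=status.get_obs(); f=np.array(o["contact_force"]); return np.round([f[:2]@A,f[:2]@H,f[2],o["width"]*1000,o["t"]],2)
E
python3 - <<'E'
from h import *
fingers.command_gripper(.045,30)
g=foldp(0)
ctrl.movel([*g[:2],.25],Q,speed=.2); print(F())
print("hit",ctrl.movel(g,Q,speed=.08,contact_N=6),F())
fingers.command_gripper(0,30); print("grip",F())
for phi in np.linspace(.12,1.44,12):
    ctrl.movel(foldp(phi),Q,speed=.04); print(phi.round(2),F())
p=viewer.get_image("scene"); cv2.imwrite("pics/s1.png",cv2.resize(p["frame"][100:240,180:340],None,fx=4,fy=4,interpolation=2))
for n in ("fold_pivot","grip_tip"):
    for m in viewer.mark_of(n,p)[:1]: print(n,np.round(m["location"],4),round(m["score"],2))
E
```

```text
[-0.58  0.45  0.69 44.91  7.2 ]
hit False [ 0.68  0.48  0.54 45.18  8.15]
grip [-0.27  3.01  1.75 17.07  8.5 ]
0.12 [ 0.69  4.72 -3.49 16.94  8.78]
0.24 [ 2.61  5.9  -3.77 17.27  9.07]
0.36 [ 1.67  5.06 -4.13 16.86  9.35]
0.48 [ 2.82  5.62 -5.42 16.86  9.63]
0.6 [ 1.44  7.07 -6.68 16.73  9.92]
0.72 [ 1.86  6.37 -6.27 16.43 10.2 ]
0.84 [ 0.32  6.86 -7.48 17.   10.48]
0.96 [ 0.26  6.75 -8.76 17.5  10.77]
1.08 [-1.82  5.57 -7.74 16.91 11.05]
1.2 [-3.52  5.75 -8.81 16.51 11.33]
1.32 [-3.28  5.44 -5.47 16.6  11.62]
1.44 [-5.98  5.23 -5.52 16.7  11.9 ]
fold_pivot [ 0.4813 -0.0448  0.2014] 0.66
grip_tip [ 0.5073 -0.0348  0.2646] 0.59
```

View pics/s1.png

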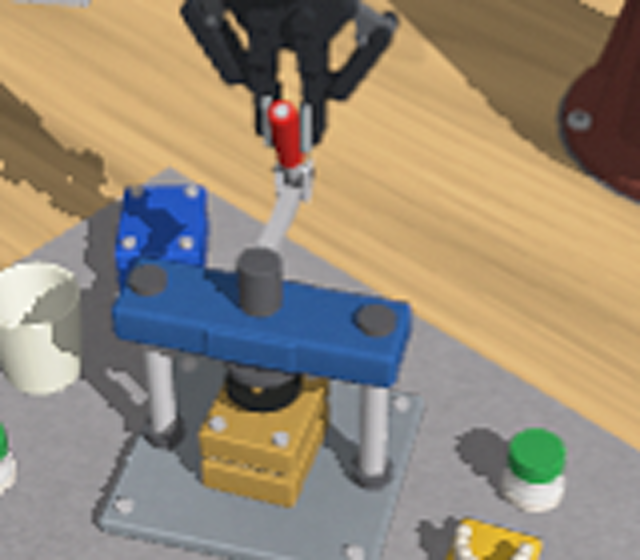

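The handle is up in the fingers but still leans inward about 20° (tip at (283,108), pivot at (298,185)), because it lagged in the pinch. I'll let go and push it gently onto its stop with closed fingers, limited by force.

```bash
cat >> h.py <<'E'
def at(r,z,lat=0.): return np.r_[AX+A*r+H*lat,z]
def push(cn):
    ctrl.movel(at(.04,.33),Q,speed=.25) ; fingers.command_gripper(0,30)
    ctrl.movel(at(.022,.33),Q,speed=.2); ctrl.movel(at(.022,.247),Q,speed=.2); f0=F(); print("free",f0)
    hit=ctrl.movel(at(.066,.247),Q,speed=.025,contact_N=cn); o=status.get_obs(); print("hit",hit,F(),"TCP radial",((o["ee_pos"][:2]-AX)@A).round(4))
E
python3 - <<'E'
from h import *
fingers.command_gripper(.05,30); print(F())
ctrl.movel(at(.074,.33),Q,speed=.2)
push(6)
p=viewer.get_image("scene"); cv2.imwrite("pics/s2.png",cv2.resize(p["frame"][100:200,200:300],None,fx=6,fy=6,interpolation=2))
print(F())
E
```

```text
[-0.78  0.67 -0.67 49.93 12.47]
free [-0.09 -0.94  0.99 -0.25 14.75]
hit True [-3.51 -0.44  2.   -0.1  16.13] TCP radial 0.0601
[-4.36  0.27  2.22  0.06 16.18]
```

View pics/s2.png

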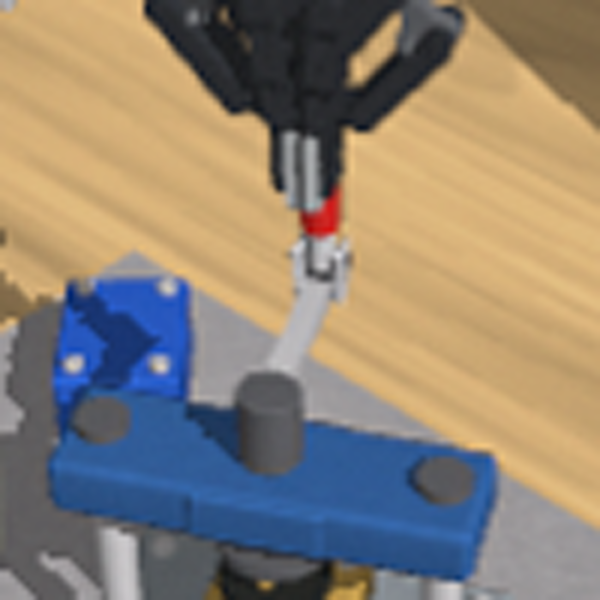

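Closed fingers rest against the handle (finger tips at (305,205), pivot at (320,265)). They stopped at radial 60.1 mm, exactly where an upright sleeve should be. I'll make one small confirming press, then view the tip from above.

```bash
python3 - <<'E'
from h import *
print(ctrl.movel(at(.064,.247),Q,speed=.01,contact_N=3),F(),((status.get_obs()["ee_pos"][:2]-AX)@A).round(4))
ctrl.movel(at(.045,.247),Q,speed=.1)
ctrl.movel(at(.045,.36),Q,speed=.25); fingers.command_gripper(.045,20)
for r in (.0,.03):
    ctrl.movel(at(r,.36),Q,speed=.25)
    p,P=wrist(); cam=-P["R"].T@P["t"]; print("cam r",(cam[:2]-AX)@A,(cam[:2]-AX)@H,cam[2])
    mu,e,lo,hi,n=red(P,.271); print("red@tip height: r %.4f lat %.4f n %d"%((mu-AX)@A,(mu-AX)@H,n))
    for nm,z in (("fold_pivot",.204),("grip_tip",.271)):
        for m in viewer.mark_of(nm,p)[:1]: d=np.array(m["location"]); print(nm,((d[:2]-AX)@A).round(4),((d[:2]-AX)@H).round(4),d[2].round(3),round(m["score"],2))
f=p["frame"]; u=proj(P,[*(AX+A*.08),.271])[0].astype(int); v0,u0=max(u[1]-60,0),u[0]-75
g=cv2.resize(f[v0:v0+150,u0:u0+150],None,fx=4,fy=4,interpolation=2); 
for X in (at(.08,.271),at(.08,.204)): cv2.drawMarker(g,tuple(int(t) for t in (proj(P,X)[0]-[u0,v0])*4),(0,255,255),0,14,1)
cv2.imwrite("pics/w2.png",g); print(F())
E
```

```text
True [-2.14  0.25  1.55 -0.05 16.41] 0.06
cam r 0.06715892758010127 -0.0008859483173782102 0.5020355369941514
red@tip height: r 0.0799 lat -0.0004 n 267
fold_pivot 0.0799 -0.0039 0.202 0.86
grip_tip 0.0814 0.0006 0.272 0.59
cam r 0.09883860351388202 -0.000922517723317253 0.5033097531369077
red@tip height: r 0.0811 lat -0.0003 n 258
fold_pivot 0.0814 -0.0001 0.202 0.74
grip_tip 0.0791 0.0004 0.273 0.69
[ 0.29  0.27  0.77 44.82 18.71]
```

View pics/w2.png

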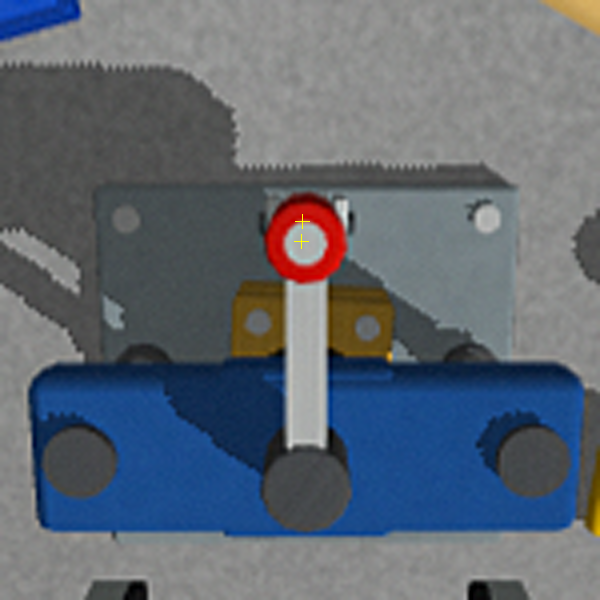

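Seen from above, the end face at (305,242) sits on the predicted cross and the red ring is concentric with the pivot, so the handle is upright at r=80 mm. Next I'll grip it and crank the first 0.7 rad, which is before any possible touch, to get a baseline.

```bash
cat >> h.py <<'E'
from scipy.optimize import curve_fit
def rot(v,d): c,s=np.cos(d),np.sin(d); return np.array([c*v[0]+s*v[1],-s*v[0]+c*v[1]])   # clockwise
RG=.08
def cp(d,z=.231,r=None): return np.r_[AX+rot(A,d)*(r or RG),z], quat(-rot(H,d*K))
K=1.
def meas(d,n=5):
    fs=[]
    for _ in range(n): ctrl.dwell(.03); fs.append(status.get_obs()["contact_force"])
    f=np.mean(fs,0)[:2]; return -f@(-rot(H,d)), f@rot(A,d), np.std(fs,0).max()   # tangential drag (+ = resists clockwise), radial
def crank(ds):
    for d in ds:
        p,q=cp(d); ctrl.movel(p,q,speed=.04); t,r,s=meas(d); o=status.get_obs()
        da=(o["ee_pos"][:2]-AX); print("%.2f tan %.2f rad %.2f sd %.2f r %.4f t %.1f j6 %.2f"%(d,t,r,s,np.hypot(*da),o["t"],o["joints"][5]))
        with open("log.txt","a") as fl: fl.write(f"{d} {t} {r}\n")
E
python3 - <<'E'
from h import *
for d in (1.3,2.6): 
    j=ctrl.inverse_kinematics(*cp(d)); print(d,None if j is None else np.round(j,2))
p,q=cp(0); ctrl.movel([*p[:2],.30],q,speed=.2); ctrl.movel(p,q,speed=.1,contact_N=8); print(F())
fingers.command_gripper(0,25); print(F(), meas(0))
crank(np.arange(.1,.71,.1))
E
```

```text
1.3 [-0.16 -0.21 -0.2   1.57  0.    0.65]
2.6 [-0.11  0.09  0.08  1.56  0.    2.  ]
[ 0.26 -0.39  0.54 44.91 20.09]
[ 0.4   1.54  3.59 17.2  20.44] (np.float64(2.051725723330945), np.float64(-0.027147444660471226), np.float64(0.868549416358853))
0.10 tan 3.18 rad -0.07 sd 0.54 r 0.0797 t 21.1 j6 -0.74
0.20 tan 2.72 rad -0.49 sd 0.47 r 0.0797 t 21.6 j6 -0.63
0.30 tan 2.83 rad -0.90 sd 0.50 r 0.0796 t 22.2 j6 -0.51
0.40 tan 2.93 rad -1.42 sd 0.55 r 0.0796 t 22.7 j6 -0.40
0.50 tan 2.54 rad -1.36 sd 0.57 r 0.0795 t 23.2 j6 -0.28
0.60 tan 2.97 rad -1.94 sd 0.84 r 0.0795 t 23.7 j6 -0.16
0.70 tan 3.03 rad -2.18 sd 0.42 r 0.0795 t 24.2 j6 -0.05
```

```bash
cat >> h.py <<'E'
import threading
def live(d0,d1,speed=.03):
    rec=[]; stop=threading.Event(); err=[]
    def w():
        try:
            while not stop.is_set(): 
                o=status.get_obs()
                if not rec or o["t"]!=rec[-1][0]: rec.append((o["t"],*o["contact_force"][:2],*o["ee_pos"][:2]))
        except Exception as e: err.append(e)
    th=threading.Thread(target=w); th.start()
    p,q=cp(d1); ctrl.movel(p,q,speed=speed); stop.set(); th.join()
    R=np.array(rec); out=[]
    for r in R:
        v=r[3:5]-AX; u=v/np.hypot(*v); d=-(np.arctan2(u[1],u[0])-np.arctan2(A[1],A[0])); d=(d+np.pi)%(2*np.pi)-np.pi
        out.append((r[0],d,r[1:3]@rot(H,d),r[1:3]@u))
    return np.array(out),err
E
python3 - <<'E'
from h import *
o,e=live(.7,.78); print(len(o),e); print(o[::max(1,len(o)//12)].round(3)); print(meas(.78))
E
```

```text
2 []
[[24.225  0.696  3.362 -1.907]
 [24.592  0.775  4.18  -2.396]]
(np.float64(3.451423315724226), np.float64(-2.4572020367786584), np.float64(0.5011238607222448))
```

```bash
cat >> h.py <<'E'
def crank2(d0,d1,st=.04):
    for d in np.arange(d0+st,d1+1e-6,st):
        p,q=cp(d); ctrl.movel(p,q,speed=.04); rr=[]
        for k in range(9):
            f=status.get_obs()["contact_force"][:2]; rr.append((f@rot(H,d),f@rot(A,d))); ctrl.dwell(.01)
        R=np.array(rr); print("%.2f first %.2f early %.2f late %.2f rad %.2f t %.1f"%(d,R[0,0],R[:4,0].mean(),R[4:,0].mean(),R[:,1].mean(),status.get_obs()["t"]))
        open("log2.txt","a").write("%f %f %f %f\n"%(d,R[0,0],R[:,0].mean(),R[:,1].mean()))
E
python3 - <<'E'
from h import *
crank2(.78,1.18)
E
```

```text
0.82 first 3.58 early 3.69 late 3.82 rad -2.12 t 25.1
0.86 first 4.41 early 4.18 late 4.35 rad -2.26 t 25.4
0.90 first 4.19 early 3.76 late 3.96 rad -2.40 t 25.7
0.94 first 4.47 early 3.96 late 4.00 rad -2.47 t 26.1
0.98 first 3.68 early 3.82 late 3.94 rad -2.49 t 26.4
1.02 first 4.59 early 4.24 late 4.25 rad -2.76 t 26.7
1.06 first 4.51 early 3.89 late 3.91 rad -2.72 t 27.0
1.10 first 3.79 early 3.86 late 3.69 rad -2.73 t 27.4
1.14 first 3.81 early 3.99 late 3.77 rad -2.77 t 27.7
1.18 first 4.80 early 4.31 late 4.08 rad -3.05 t 28.0
```

```bash
python3 - <<'E'
from h import *
crank2(1.18,1.58)
p=viewer.get_image("scene"); cv2.imwrite("pics/s3.png",p["frame"])
E
```

```text
1.22 first 4.29 early 4.30 late 4.23 rad -2.47 t 28.3
1.26 first 3.97 early 4.26 late 4.02 rad -3.07 t 28.7
1.30 first 4.33 early 4.05 late 3.78 rad -2.66 t 29.0
1.34 first 4.81 early 4.02 late 3.62 rad -2.77 t 29.3
1.38 first 4.44 early 4.12 late 3.91 rad -2.83 t 29.6
1.42 first 3.98 early 3.97 late 4.15 rad -2.85 t 30.0
1.46 first 4.22 early 4.10 late 4.47 rad -2.55 t 30.3
1.50 first 5.26 early 4.92 late 4.26 rad -2.80 t 30.6
1.54 first 5.10 early 5.10 late 4.68 rad -2.81 t 30.9
1.58 first 4.29 early 4.71 late 5.07 rad -2.72 t 31.3
```

```bash
cat > fit.py <<'E'
from h import *
L=np.loadtxt("log2.txt"); d,m=L[:,0],L[:,2]
f=lambda d,b,k,d0:b+k*np.maximum(0,d-d0)
pp,cv=curve_fit(f,d,m,[4,5,1.45]); print("free",pp.round(2),np.sqrt(np.diag(cv)).round(2))
for k in (4.8,7.5):
    g=lambda d,b,d0:f(d,b,k,d0); p2,c2=curve_fit(g,d,m,[4,1.45]); print(k,p2.round(3),np.sqrt(np.diag(c2)).round(3),"sse",((g(d,*p2)-m)**2).sum().round(3))
E
python3 - <<'E'
from h import *
crank2(1.58,1.82)
import fit
E
```

```text
1.62 first 5.50 early 4.89 late 5.37 rad -2.37 t 31.6
1.66 first 5.44 early 5.55 late 5.58 rad -2.64 t 32.0
1.70 first 6.28 early 6.27 late 5.63 rad -2.79 t 32.3
1.74 first 6.49 early 6.10 late 6.03 rad -3.12 t 32.6
1.78 first 7.05 early 6.45 late 6.63 rad -2.46 t 32.9
1.82 first 5.70 early 6.29 late 6.71 rad -2.43 t 33.3
free [3.99 6.48 1.42] [0.04 0.38 0.02]
4.8 [3.987 1.346] [0.057 0.018] sse 1.105
7.5 [3.993 1.447] [0.043 0.009] sse 0.701
```

```bash
python3 - <<'E'
from h import *
crank2(1.82,1.94)
import fit
D=1.94
fingers.command_gripper(.045,25); print(F())
p,q=cp(D,.36); ctrl.movel(p,q,speed=.15)
p,q=cp(D,.36,r=.02); ctrl.movel(p,q,speed=.2)
p,P=wrist(); mu,e,lo,hi,n=red(P,.271); v=mu-AX; a=rot(A,D); hh=-rot(H,D)
print("red r %.4f tangential off %.4f (cw+) n %d"%(v@a,v@hh,n))
for nm in ("crank_axis","fold_pivot","grip_tip","flask"):
    for m in viewer.mark_of(nm,p)[:2]: x=np.array(m["location"]); print(nm,((x[:2]-AX)@a).round(4),((x[:2]-AX)@hh).round(4),x.round(3),round(m["score"],2))
f=p["frame"]; u=proj(P,[*(AX+a*.08),.271])[0].astype(int); v0,u0=max(u[1]-60,0),u[0]-75
g=cv2.resize(f[v0:v0+150,u0:u0+150],None,fx=4,fy=4,interpolation=2)
for z in (.271,.204): cv2.drawMarker(g,tuple(int(t) for t in (proj(P,[*(AX+a*.08),z])[0]-[u0,v0])*4),(0,255,255),0,14,1)
cv2.imwrite("pics/w3.png",g); print(F())
E
```

```text
1.86 first 7.87 early 7.08 late 6.76 rad -2.46 t 33.6
1.90 first 7.10 early 7.06 late 7.24 rad -2.44 t 33.9
1.94 first 7.66 early 7.26 late 7.31 rad -1.81 t 34.2
free [3.99 6.44 1.41] [0.04 0.25 0.01]
4.8 [4.002 1.333] [0.069 0.019] sse 1.659
7.5 [3.993 1.455] [0.046 0.009] sse 0.902
[-0.05  1.12 -0.21 45.11 34.62]
red r 0.0769 tangential off -0.2095 (cw+) n 978
crank_axis -0.0043 -0.0011 [ 0.55  -0.01   0.189] 0.92
fold_pivot 0.081 -0.0062 [0.535 0.074 0.199] 0.56
grip_tip 0.0793 0.0002 [0.541 0.073 0.271] 0.74
flask 0.2078 0.1506 [0.675 0.219 0.   ] 0.95
[ 0.61 -1.03 -0.66 45.32 36.33]
```

View pics/w3.png

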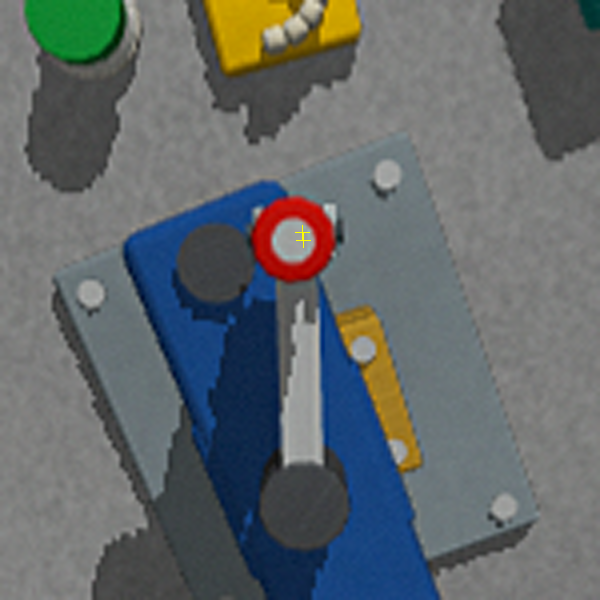

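From above, the arm points up from the hub (305,497), and the red ring is at (294,240), about 2 mm short (counter-clockwise) of the commanded spot. That is a steady 0.03 rad lag and it was present at touch too, so squeeze is about 0.5 rad past touch, near 30 N. I'll give one gentle outward press to be sure the handle is on its stop, then retreat.

```bash
python3 - <<'E'
from h import *
D=1.91; a=rot(A,D); q=quat(-rot(H,D)); P3=lambda r,z: np.r_[AX+a*r,z]
fingers.command_gripper(0,25)
ctrl.movel(P3(.03,.33),q,speed=.2); ctrl.movel(P3(.03,.247),q,speed=.15)
for k,cn in enumerate((6,3)):
    hit=ctrl.movel(P3(.065,.247),q,speed=.02,contact_N=cn); o=status.get_obs(); print(hit,(np.array(o["contact_force"])[:2]@a).round(2),((o["ee_pos"][:2]-AX)@a).round(4))
ctrl.movel(P3(.045,.247),q,speed=.1); ctrl.movel(P3(.045,.36),q,speed=.2)
p,P=wrist()
for nm in ("fold_pivot","grip_tip"):
    for m in viewer.mark_of(nm,p)[:1]: x=np.array(m["location"]); print(nm,((x[:2]-AX)@a).round(4),((x[:2]-AX)@rot(H,D)).round(4),x[2].round(3))
ctrl.movel([.40,-.25,.40],speed=.25)
p=viewer.get_image("scene"); cv2.imwrite("pics/s4.png",cv2.resize(p["frame"][90:330,130:370],(720,600),interpolation=2))
for nm in ("jar1","mug","cast","flask","grip_tip","ram"):
    for m in viewer.mark_of(nm,p)[:3]: print(nm,np.round(m["location"],3),round(m["score"],2))
print(F())
E
```

```text
True -3.37 0.0599
True -4.99 0.0602
fold_pivot 0.0839 0.0007 0.204
grip_tip 0.0786 -0.0043 0.273
jar1 [ 0.445  0.143 -0.002] 0.82
jar1 [ 0.692 -0.145  0.   ] 0.62
mug [ 0.594 -0.202 -0.001] 0.56
cast [0.519 0.167 0.005] 0.58
flask [ 0.451 -0.22   0.   ] 0.95
flask [ 0.551 -0.007  0.015] 0.69
grip_tip [0.542 0.073 0.269] 0.45
ram [ 0.552 -0.01   0.094] 0.5
[-0.4  -0.19 -0.06  0.42 42.4 ]
```

View pics/s4.png

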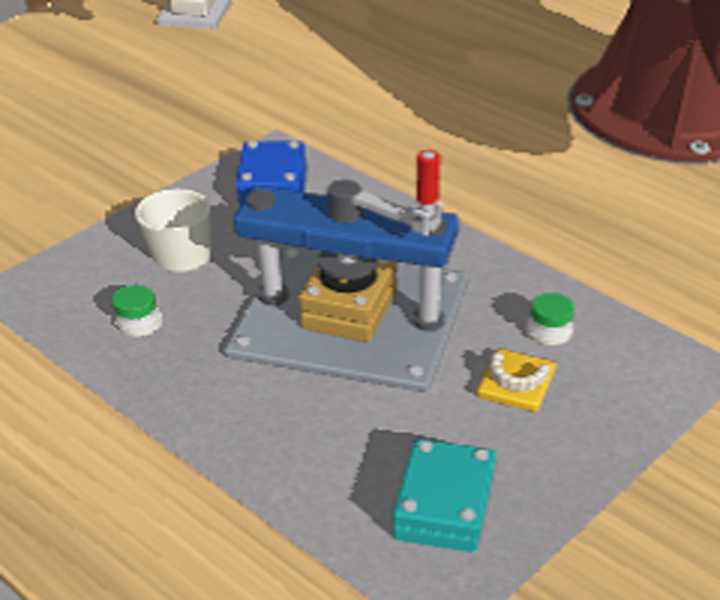

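The handle stands upright (red sleeve at (428,175), directly above its hinge at (426,215)). The black pad sits on the brass flask at (350,280), everything else is in place, and the robot is clear. Handing in.

```bash
python3 -c "
from h import *
workorder.finish_job()"
```

```text
the job is handed in; nothing more can be done
```

The handle is folded out onto its stop, the crank is turned clockwise by the handle, and the job is handed in. I estimate the squeeze on the flask at about 30 N. The robot was clear at about 42 s of the 72 s allowed.

- **Unfolding:** The handle slipped in the pinch and was left leaning inward about 20°. I let go and pushed it onto the stop with closed fingers, limited to about 6 N. It stopped at a radius of 60 mm, where an upright sleeve should be. A second press just before the end stopped at the same place.
- **Cranking:** I drove the crank to a commanded 1.94 rad. The last wrist picture showed the handle about 0.03 rad behind that. The drag at the handle rose from 4.0 to 7.3 N, which puts first touch at about 1.41 to 1.46 rad and the squeeze about 0.5 rad past it. From the spread of the touch estimates I put the force at roughly 27 to 32 N.
- **Last checks:** The final picture shows the handle upright, the pad on the brass flask, and the robot clear. The network found both jars, the mug, the cast and the brass flask within 4 mm of where they started, and the blue look-alike too. The teal one was not in that reading but looks unmoved in the picture.
- **Disagreements:** The drag before touch read 4 N where about 6 N was expected, though the rise after touch matched. The network's last marks put the handle tip about 5 mm inward of the pivot. That is close to its own error, and both the press test and the picture say the handle is upright.

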